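# Zero the bench comparator on the reference mount

### The job

Stand the green mounted section on the table of the bench comparator and slide it home against the vee stop under the stylus. Then turn the knob on top of the stand clockwise, a little at a time, until the dial pointer stands on the red zero mark, without ever driving the pointer off the far end of the scale. Leave the mount standing flat and home, and do not disturb the other mounts or the loupe.

Things in the scene. Friction and masses are not known exactly. Their poses are not given: they have to be found in the camera images.
- green_mount: the reference mount: a solid green cylinder, 30 mm diameter, 23 mm high, about 35 g, standing upright on the worktop with a pale metal section in its top; origin at the centre of its underside, z up
- black_mount: a bystander: solid black cylinder, 30 mm diameter, 21 mm high; origin at the centre of its underside
- red_mount: a bystander: solid red cylinder, 30 mm diameter, 17 mm high; origin at the centre of its underside
- loupe: a bystander: black stand loupe, 36 mm diameter, 42 mm high; origin at the centre of its underside
- comparator: fixed grey stand of the bench comparator, base plate 222 (x) x 112 (y) mm, 23 mm high; origin at the centre of its underside, on the worktop; own -x is its open front (towards the robot, turned up to 0.3 rad), z up. On it a steel table 120 x 80 mm, x = -108 to +12 mm, top 30 mm above the worktop. Behind, at x = 84 mm, two columns, a lead screw and a bridge (80 mm wide, top at z = 194 mm)
- seat (a point): where the centre of the mount's underside is when home, on the table top under the stylus; axes as the comparator's. A dark vee stop (90 degrees, open to the front, 12 mm high, walls 32 mm long) behind it centres the mount here. The gauge arm is in the way above: set the mount down farther forward and push it back along the comparator's +x till it stops
- table_front (a point): a clear spot on the table top, 50 mm in front of the seat along the comparator's -x, where a mount can be set down from above; axes as the comparator's
- stylus_tip (a point): lowest point of the stylus, a steel ball tip of 6 mm diameter; it starts 2.2 to 3.9 mm above a 23 mm mount and is pressed up by the mount (about 1 to 1.5 N) as the head comes down on it
- knob_grip (a point): centre of the knurled black knob (32 mm diameter, 26 mm high, vertical axis) at the height to grip it; the knob's top is 13 mm higher, the bridge 25 mm lower; a red line on its aluminium cap shows its turning
- knob (a joint): knob angle in rad, grows clockwise seen from above, 0 to 5; starts at 0.1 to 1.1. Each rad clockwise lowers the whole gauge head (dial and stylus) by 1.6 mm; it turns against light friction (0.04 N m) and stays where it is left. With the green mount home the stylus touches it near 2.5 and the pointer reaches zero near 3.4
- pointer (a joint): angle of the black dial pointer (44 mm long, pivoted low on the white dial) in rad: 0 at rest at the left end of the scale as seen from the front, grows clockwise to the right; 0.6 is straight up on the red zero mark, 1.2 is the right end of the scale. It stays 0 until the stylus touches, then grows by 0.4 per mm the head comes down, that is 0.64 per rad of the knob
- pointer_tip (a point): the tip of the dial pointer
- zero_mark (a point): the point at the red zero line over which the pointer tip stands when the pointer is at zero
- gauge_nose (a point): front end of the underside of the gauge arm, which is 22 mm wide, 18 mm high and runs back (+x) from here to the columns; 11 mm in front of the stylus axis. The stylus sleeve (13 mm thick) hangs 13.5 mm below it. It moves with the head
- dial_centre (a point): centre of the white round dial (93 mm over its steel rim, 24 mm deep) on the gauge head, behind and above the arm; the face leans back 35 degrees. It moves with the head; its lower rim is 26 mm in front of and 38 mm below this point, its top 26 mm behind and 38 mm above
Not all that is in view belongs to the job. What is shaped like the green_mount but blue is not meant.

How it is judged (in metres and radians):
On the way, in this order (a step that is already met when the one before it is completed fails the run):
1. the green mount stands on the table, home in the vee under the stylus, and released (horizontal distance between green_mount and seat below 0.004 m and height (world z) of green_mount between 0.028 and 0.033 m and angle between green_mount's own z axis and vertical below 0.06 rad and contact force between the fingers and green_mount below 0.1 N), for 0.2 s.
2. the pointer has come up to the zero mark (value of joint pointer between 0.52 and 0.68 rad), for 0.2 s.
At the end, for the whole second after the job is handed in: The green mount stands flat on the comparator's table within 4 mm of its place in the vee, at rest, and the pointer stands within 0.08 rad (3.5 mm at its tip) of the red zero mark (all of step 2 and horizontal distance between green_mount and seat below 0.004 m and height (world z) of green_mount between 0.028 and 0.033 m and angle between green_mount's own z axis and vertical below 0.06 rad and linear speed of green_mount below 0.01 m/s); the robot touches nothing.
It fails at once if the pointer is driven off the right end of the scale (value of joint pointer above 1.2 rad).
It fails at once if another mount or the loupe is moved more than 20 mm (distance of any of black_mount, red_mount, loupe from where it was at the start of the episode above 0.02 m).
It also fails if it takes over 72 s, if anything falls off the work surface, if the arm or the gripper's body presses on something with over 40 N, if the wrist force passes 120 N, or if a joint passes its speed limit or range.

### The arm

A 6-joint arm with a two-finger parallel gripper is mounted at the origin on a cart in front of the work surface, level with it; the furniture and walls round the work are solid. World frame = base frame: x ahead of the robot, y to its left, z up, the work surface at z = 0. Lengths are in mm, angles in rad, forces in N, time in s.
With the tool pointing down it reaches from about 350 to 775 mm from the base axis. Payload 7.3 kg.
Tool frame: the origin (TCP) lies midway between the tips of the shut fingers; the grasp point (between the pads) lies bot.tcp_to_grasp behind it (bot.tcp_to_grasp is the distance from the TCP to the grasp point, in mm); z points along the fingers, y is the direction in which the jaws open and shut (so a half turn about z gives the same grasp; the last joint's range is limited). The gripper opens to 92 mm and grips with 3 to 60 N. Pads are 19 mm wide; open, the fingers measure 130 mm over their backs; the gripper's body (75 mm by 190 mm) begins 47 mm behind the grasp point.
Start: joints at [1.026, 0.342, 1.524, -0, 1.275, -0.146], TCP at [203.852, 483.828, 226.741] pointing down, gripper open.
Joint ranges: [-2.53, 2.53], [-0.77, 2.02], [0.04, 2.7], [-1, 4.14], [0.28, 2.66], [-3.11, 3.11]. Speed limits (rad/s): [2.57, 2.57, 3.14, 3.14, 3.14, 3.14].

### API

Orientations are given as [roll, pitch, yaw] about the fixed x, y, z axes, in that order (R = Rz(yaw) Ry(pitch) Rx(roll)).
In Python, from plant import bot gives the robot as it stands.
- The arm moves only by the shell command python3 -m inch 'ROWS'. ROWS is JSON, one flat list of numbers, 7 for each row, row after row: the shift along the world's x, y, z in cm, then the turn, a rotation vector about the world's x, y, z in degrees, then the gripper command: -1 is shut, 1 is fully open, values between are in proportion. In form: [tx, ty, tz, ax, ay, az, fingers, tx, ty, tz, ax, ay, az, fingers, ...]. A call has exactly 5 rows; each row is the pose to reach, as a shift and turn from the pose measured when the call began; what a row does not reach only later rows make up. A row lasts 1/10 s, in which the tool goes at most 50 mm and 8.59 degrees, less where a joint would pass 70% of its speed; a pose out of reach is approached as far as the arm can. A call with a gripper value outside its range is refused whole. The fingers move at their own pace and stop on an object; the grip force is fixed at half the most. Time passes only in rows, so rows that repeat a pose let the fingers close, or fill a call up. It gives the time, the measured TCP pose, the force and the opening at its end, in the units of the state.
- bot.get_obs(): the state, without advancing time (a new reading comes with each control period).
- bot.capture(name): name is "scene" or "top" or "wrist"; returns the picture (420x560x3 uint8, red, green, blue); there is no depth.
- bot.calibration(name): a dict with "fx", "fy", "cx", "cy" (pixels), "cam_to_world" (4x4, takes a point from camera to world coordinates). Camera axes: x right, y down, z forward; pixel columns grow to the right and rows downward; lengths in mm; the calibration is good to about 2 mm. A picture is of the moment at which its call begins: read the wrist's pose just before it. calibration takes no time and is no camera call; for the wrist camera it gives the pose at the moment of the call.
- bot.close_job(): hands the job in, once; it reports no verdict.
The state is a dict: "time": time; "joint_positions": joint angles; "dq": joint speeds; "tau": joint torques, N m; "tool_pos": TCP position; "tcp_rot": TCP orientation; "contact_force": force on the tool from outside, world axes, zero at the start; "moment": the same for the moment, N m; "grip_width": finger opening in mm.
Only numpy, scipy, OpenCV 4.12 (cv2) and the standard library are available. Lean on these libraries where they do the work, as an engineer would, in place of code of your own. Each camera call takes 0.05 s, during which the arm holds its last target.

## Working session

There is one attempt and no reset: what is moved stays moved. The work goes in short steps, Python scripts to look and compute and a shell command to move; the robot and the scene stay as the last step left them, time stands still between calls to the robot, and variables do not carry over. Pictures are saved under pics/ and viewed, and the job is handed in when it is done.

```bash
ls; mkdir -p pics; cat > h.py <<'E'
import numpy as np, cv2
from plant import bot
def shot(n,f):
    c=bot.calibration(n); im=bot.capture(n); cv2.imwrite('pics/'+f+'.png',cv2.cvtColor(np.asarray(im),cv2.COLOR_RGB2BGR)); np.savez('pics/'+f+'.npz',im=im,**{k:np.array(c[k]) for k in c}); return im,c
def ray(c,u,v):
    T=np.array(c['cam_to_world']); d=np.array([(u-c['cx'])/c['fx'],(v-c['cy'])/c['fy'],1]); return T[:3,3],T[:3,:3]@d
def plane(c,u,v,z):
    o,d=ray(c,u,v); return o+d*(z-o[2])/d[2]
def proj(c,p):
    T=np.array(c['cam_to_world']); q=T[:3,:3].T@(np.array(p)-T[:3,3]); return c['fx']*q[0]/q[2]+c['cx'],c['fy']*q[1]/q[2]+c['cy']
def load(f): return dict(np.load('pics/'+f+'.npz'))
E
python3 - <<'E'
from h import *
print(bot.get_obs(),bot.tcp_to_grasp)
for n in ("scene","top","wrist"): im,c=shot(n,n+'0'); print(n,np.round(c['cam_to_world'],3).tolist(),c['fx'],c['cx'],c['cy'])
E
```

```text
pics
{'time': 0.0, 'joint_positions': array([ 1.02600223e+00,  3.42745759e-01,  1.52501996e+00, -1.78016475e-06,
        1.27535281e+00, -1.46039907e-01]), 'dq': array([ 0.00072686,  0.00070239, -0.00111321, -0.00054709, -0.00160401,
       -0.00119323]), 'tau': array([ 9.75683433e-04, -4.31236839e+01, -2.44223303e+01,  7.17844907e-02,
        5.60655305e-02, -1.33183858e-04]), 'tool_pos': array([203.63469077, 483.47059881, 226.03196052]), 'tcp_rot': array([-3.14008277e+00, -2.20363738e-04,  2.74283882e+00]), 'contact_force': array([-0.17104676,  0.09886288, -0.34721203]), 'moment': array([ 0.00500296, -0.02403599, -0.03338098]), 'grip_width': 92.36353257266587} 18.8
scene [[0.542, -0.5, 0.676, -207.797], [-0.84, -0.325, 0.434, -479.274], [0.002, -0.803, -0.596, 846.221], [0.0, 0.0, 0.0, 1.0]] 491.30411159516893 287.2594836595629 214.2947419455504
top [[0.106, -0.971, 0.213, 333.002], [-0.994, -0.103, 0.028, 16.174], [-0.005, -0.214, -0.977, 1265.971], [0.0, 0.0, 0.0, 1.0]] 422.6707060631124 276.3691936634207 211.0490475043384
wrist [[0.387, 0.888, 0.246, 137.098], [0.922, -0.373, -0.104, 512.159], [-0.001, 0.267, -0.964, 384.004], [0.0, 0.0, 0.0, 1.0]] 354.09894597949835 288.48410134165 213.90528304183857
```

View pics/scene0.png

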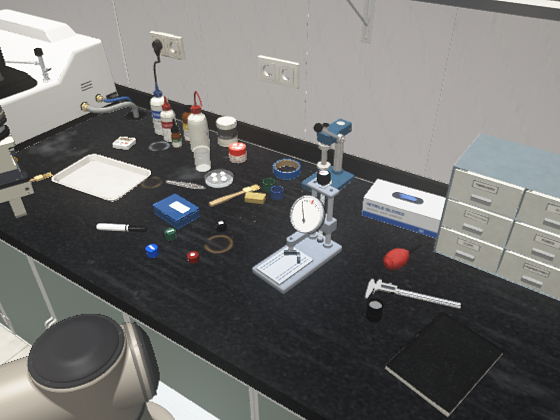

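View pics/top0.png

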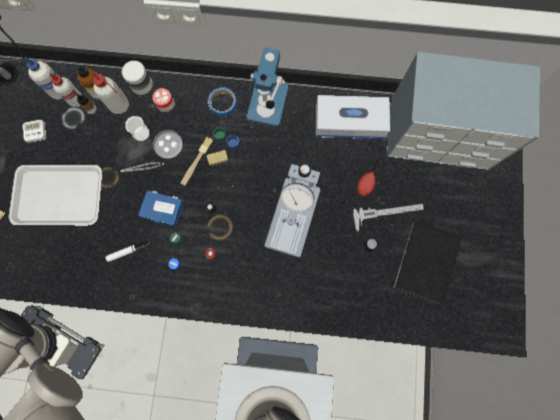

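View pics/wrist0.png

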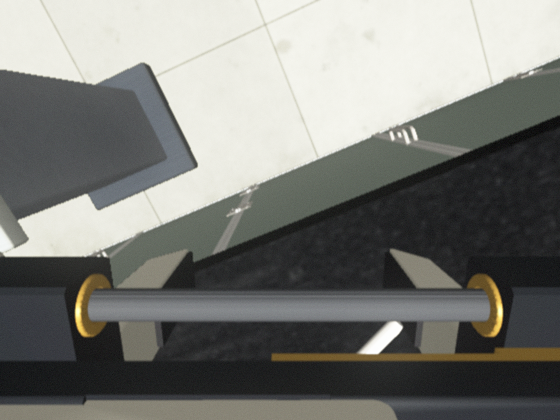

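```bash
python3 - <<'E'
from h import *
t=load('top0');s=load('scene0')
a=cv2.resize(t['im'][130:310,130:410],None,fx=2.8,fy=2.8,interpolation=cv2.INTER_CUBIC)
cv2.imwrite('pics/tz.png',a[...,::-1])
a=cv2.resize(s['im'][160:300,130:350],None,fx=3.6,fy=3.6,interpolation=cv2.INTER_CUBIC)
cv2.imwrite('pics/sz.png',a[...,::-1])
print(proj(t,[0,0,0]),proj(t,[500,0,0]))
def comp(c,m,roi):
    M=np.zeros(m.shape,np.uint8);y0,y1,x0,x1=roi;M[y0:y1,x0:x1]=m[y0:y1,x0:x1]
    n,l,st,ce=cv2.connectedComponentsWithStats(M)
    return [(st[i].tolist(),ce[i].round(1).tolist()) for i in range(1,n) if st[i][4]>8]
for nm,c in(('top',t),('scene',s)):
    im=c['im'].astype(int);R,G,B=im[...,0],im[...,1],im[...,2]
    for k,m in (('g',(G>R+15)&(G>B+5)),('r',(R>G+50)&(R>B+50)),('b',(B>R+60)&(B>G+40))):
        print(nm,k,comp(c,m,(130,300,90,400)))
E
```

```text
(np.float64(271.7649069381196), np.float64(427.3936734889356)) (np.float64(289.7778415495785), np.float64(247.86962885882755))
top g [([213, 130, 14, 12, 136], [219.3, 135.0]), ([169, 232, 12, 12, 86], [174.8, 237.7])]
top r [([357, 171, 18, 25, 319], [366.1, 183.6]), ([206, 249, 10, 10, 60], [210.3, 253.4])]
top b [([229, 139, 10, 8, 56], [233.1, 142.2]), ([139, 192, 42, 32, 608], [158.0, 207.9]), ([168, 258, 12, 12, 100], [173.6, 263.6])]
scene g [([262, 178, 13, 14, 120], [267.7, 183.8]), ([164, 228, 12, 13, 117], [170.0, 233.9])]
scene r [([228, 142, 18, 15, 176], [237.0, 149.6]), ([383, 248, 17, 21, 287], [392.2, 258.9]), ([187, 251, 12, 12, 92], [192.5, 256.6])]
scene b [([293, 161, 8, 12, 18], [297.6, 167.2]), ([273, 166, 20, 12, 40], [283.6, 172.6]), ([153, 194, 46, 28, 519], [174.3, 206.5]), ([362, 211, 38, 16, 168], [381.0, 218.3]), ([145, 244, 14, 14, 144], [151.8, 250.5])]
```

View pics/tz.png

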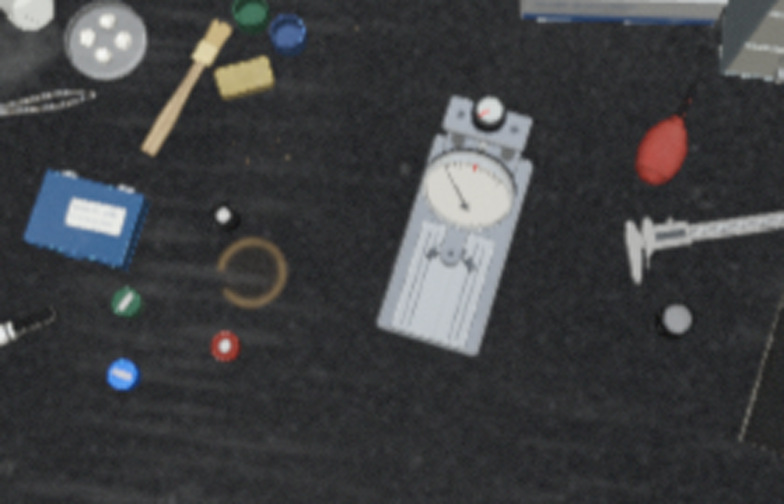

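View pics/sz.png

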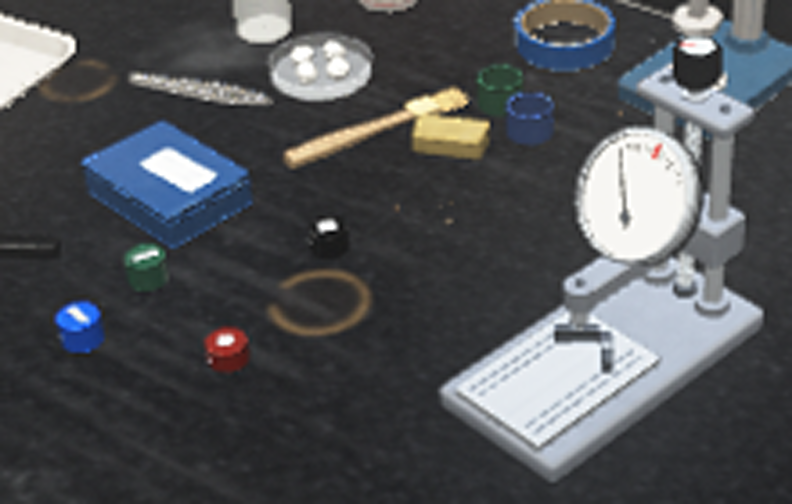

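```bash
python3 - <<'E'
from h import *
t=load('top0');s=load('scene0')
print('green top',plane(t,174.8,237.7,20),'scene',plane(s,170,233.9,12))
for n,u,v in(('blue',173.6,263.6),('red',210.3,253.4),('black',130+227/2.8,130+216/2.8),('loupe',130+677/2.8,130+320/2.8)): print(n,plane(t,u,v,15))
A=plane(t,130+378/2.8,130+327/2.8,23);B=plane(t,130+475/2.8,130+354/2.8,23);K=plane(t,130+490/2.8,130+109/2.8,232)
print(A,B,np.linalg.norm(A-B),(A+B)/2,K, 'scene knob',plane(s,130+697/3.6,160+45/3.6,232))
m=(A+B)/2; d=K-m; print('yaw',np.arctan2(d[1],d[0]),np.linalg.norm(d[:2]),'expected 195', np.arctan2(*(B-A)[[1,0]])+np.pi/2)
# scene corners on base top
P=plane(s,130+440/3.6,160+392/3.6,23);Q=plane(s,130+553/3.6,160+470/3.6,23);S=plane(s,130+763/3.6,160+312/3.6,23);print(P,Q,S)
E
```

```text
green top [491.54685542 344.01948012  20.        ] scene [490.58488874 345.85873997  12.        ]
blue [415.42132467 336.70960624  15.        ]
red [456.76285835 233.04397156  15.        ]
black [596.53173345 250.34194847  15.        ]
loupe [ 534.39369182 -241.34240077   15.        ]
[492.44966626  73.44603864  23.        ] [474.8635175  -31.06041992  23.        ] 105.97581096804257 [483.65659188  21.19280936  23.        ] [675.4844954  -15.61753985 232.        ] scene knob [674.95564138 -14.08237937 232.        ]
yaw -0.18958793850636976 195.32779212766835 expected 195 -0.16671615201166468
[490.43639766  70.79869038  23.        ] [470.63695383 -33.80340318  23.        ] [684.28153778 -74.19795345  23.        ]
```

```bash
python3 -m inch '[4,-2,-1,0,0,6,1, 8,-4,-2,0,0,12.3,1, 12.5,-6,-3.5,0,0,12.3,1, 16.5,-8,-5,0,0,12.3,1, 20,-10,-6,0,0,12.3,1]' && python3 -m inch '[4,-2,-0.7,0,0,0,1, 8,-3.8,-1.5,0,0,0,1, 8.7,-3.9,-1.6,0,0,0,1, 8.7,-3.9,-1.6,0,0,0,1, 8.7,-3.9,-1.6,0,0,0,1]' && python3 - <<'E'
from h import *
o=bot.get_obs();print(o['tool_pos'],o['tcp_rot'])
shot('wrist','w1')
E
```

```text
time: 0.65
tool_pos: [405.2, 382.1, 164.8]
tcp_rot: [-3.139, -0.001, 2.957]
contact_force: [0.9, 0.9, -0.0]
grip_width: 91.5
time: 1.15
tool_pos: [491.2, 343.6, 148.7]
tcp_rot: [-3.139, -0.002, 2.957]
contact_force: [0.2, -0.3, 0.6]
grip_width: 91.6
[491.15620851 343.59017357 148.72986201] [-3.13917001e+00 -2.08247861e-03  2.95744329e+00]
```

View pics/w1.png

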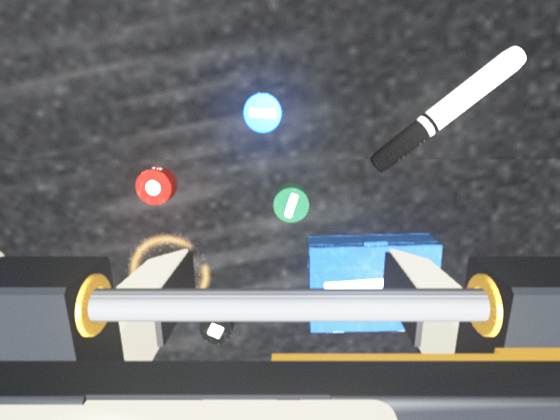

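The wrist view shows the green mount at about (291,205), between the open jaws, with blue at (262,113) and red at (156,187).

```bash
python3 - <<'E'
from h import *
c=load('w1');im=c['im'].astype(int);R,G,B=im[...,0],im[...,1],im[...,2]
m=((G>R+25)&(G>B+5)).astype(np.uint8)
cs,_=cv2.findContours(m,0,2);k=max(cs,key=cv2.contourArea);e=cv2.minEnclosingCircle(k);print(e,cv2.boundingRect(k))
print(plane(c,*e[0],18),plane(c,*e[0],23), 'tcp px',proj(c,[491.2,343.6,0]))
E
```

```text
((290.9376220703125, 202.71792602539062), 19.935646057128906) (273, 183, 37, 40)
[489.35351039 346.46019914  18.        ] [488.16013954 346.65293011  23.        ] tcp px (np.float64(288.0447500708186), np.float64(200.5143542324498))
```

```bash
python3 -m inch '[-0.1,0.2,-4.5,0,0,0,1, -0.1,0.2,-9,0,0,0,1, -0.1,0.2,-12,0,0,0,1, -0.1,0.2,-14,0,0,0,1, -0.1,0.2,-14.5,0,0,0,1]' && python3 -m inch '[0,0,0,0,0,0,-1, 0,0,0,0,0,0,-1, 0,0,0,0,0,0,-1, 0,0,0,0,0,0,-1, 0,0,0,0,0,0,-1]' && python3 -m inch '[0,0,0,0,0,0,-1, 0,0,0,0,0,0,-1, 0,0,3,0,0,0,-1, 0,0,7,0,0,0,-1, 0,0,7,0,0,0,-1]'; python3 - <<'E'
from h import *
shot('wrist','w2')
E
```

```text
time: 1.7
tool_pos: [487.2, 346.2, 2.1]
tcp_rot: [-3.137, -0.005, 2.96]
contact_force: [0.3, -0.8, 0.3]
grip_width: 91.9
time: 2.2
tool_pos: [487.6, 346.4, 3.0]
tcp_rot: [-3.138, -0.004, 2.96]
contact_force: [-0.5, -0.7, -1.0]
grip_width: 56.4
time: 2.7
tool_pos: [490.6, 348.0, 78.2]
tcp_rot: [3.139, 0.004, 2.96]
contact_force: [1.2, 0.7, 0.3]
grip_width: 16.4
```

View pics/w2.png

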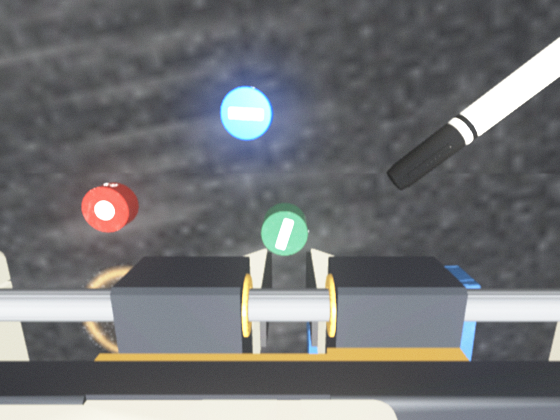

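The fingers were still closing when I lifted, so there was no grasp. The mount still stands at (286,230). I'll re-measure and repeat with more closing time.

```bash
python3 -m inch '[0,0,1,0,0,0,1, 0,0,1,0,0,0,1, 0,0,1,0,0,0,1, 0,0,1,0,0,0,1, 0,0,1,0,0,0,1]'; python3 - <<'E'
from h import *
o=bot.get_obs();print(o['tool_pos'],o['tcp_rot'])
shot('wrist','w3')
c=load('w3');im=c['im'].astype(int);R,G,B=im[...,0],im[...,1],im[...,2]
m=((G>R+25)&(G>B+5)).astype(np.uint8)
cs,_=cv2.findContours(m,0,2);k=max(cs,key=cv2.contourArea);e=cv2.minEnclosingCircle(k);print(e,cv2.boundingRect(k))
print(plane(c,*e[0],18),plane(c,*e[0],23), 'tcp px',proj(c,[o['tool_pos'][0],o['tool_pos'][1],18]))
E
```

```text
time: 3.25
tool_pos: [489.0, 347.1, 85.1]
tcp_rot: [-3.141, -0.0, 2.96]
contact_force: [-0.3, 0.6, -0.6]
grip_width: 48.2
[488.99266837 347.13723611  85.07794777] [-3.14065550e+00 -3.66209105e-04  2.96020950e+00]
((286.491943359375, 228.22032165527344), 25.620153427124023) (263, 203, 47, 51)
[488.79658167 346.46179701  18.        ] [487.22151373 346.77946226  23.        ] tcp px (np.float64(287.5413960825818), np.float64(228.32288674310803))
```

```bash
python3 -m inch '[0,0,0,0,0,0,1, 0,0,-2,0,0,0,1, 0,0,-5,0,0,0,1, 0,0,-7.5,0,0,0,1, 0,0,-8.2,0,0,0,1]' && python3 -m inch '[0,0,0,0,0,0,-1, 0,0,0,0,0,0,-1, 0,0,0,0,0,0,-1, 0,0,0,0,0,0,-1, 0,0,0,0,0,0,-1]' && python3 -m inch '[0,0,0,0,0,0,-1, 0,0,0,0,0,0,-1, 0,0,0,0,0,0,-1, 0,0,0,0,0,0,-1, 0,0,0,0,0,0,-1]'
```

```text
time: 3.8
tool_pos: [487.3, 346.2, 0.4]
tcp_rot: [-3.137, -0.004, 2.96]
contact_force: [-1.7, -4.0, 12.4]
grip_width: 89.9
time: 4.3
tool_pos: [487.5, 346.2, 0.7]
tcp_rot: [-3.138, -0.004, 2.96]
contact_force: [0.1, -0.6, 0.4]
grip_width: 56.5
time: 4.8
tool_pos: [487.5, 346.2, 0.8]
tcp_rot: [-3.138, -0.004, 2.96]
contact_force: [0.2, -0.2, 0.1]
grip_width: 29.5
```

```bash
python3 -m inch '[0,0,0,0,0,0,-1, 0,0,0,0,0,0,-1, 0,0,3,0,0,0,-1, 0,0,7,0,0,0,-1, 0,0,11,0,0,0,-1]'; python3 - <<'E'
from h import *
o=bot.get_obs();print(o['tool_pos'],o['tcp_rot'],o['grip_width'])
shot('wrist','w4')
E
```

```text
time: 5.3
tool_pos: [487.0, 345.9, 111.5]
tcp_rot: [-3.137, -0.005, 2.96]
contact_force: [0.6, -0.1, -0.5]
grip_width: 29.2
[486.98786769 345.93684812 111.4530685 ] [-3.13658361 -0.00523207  2.96024864] 29.16988028157883
```

View pics/w4.png

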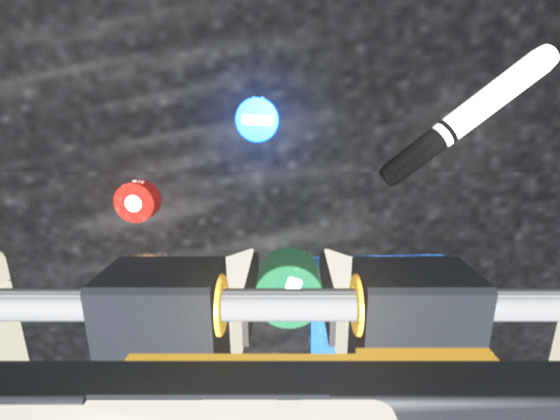

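The mount is held (29 mm opening), upright in the jaws at (290,288). Next I'll locate the vee and stylus in zoomed views.

```bash
python3 - <<'E'
from h import *
t=load('top0');s=load('scene0')
a=cv2.resize(t['im'][160:260,260:330],None,fx=6,fy=6,interpolation=cv2.INTER_CUBIC)
b=cv2.resize(s['im'][165:295,250:350],None,fx=4.6,fy=4.6,interpolation=cv2.INTER_CUBIC)[:600]
L=np.zeros((600,420+b.shape[1],3),np.uint8);L[:a.shape[0],:420]=a;L[:b.shape[0],420:]=b
print(L.shape);cv2.imwrite('pics/z2.png',L[:,:800,::-1])
E
```

```text
(600, 880, 3)
```

View pics/z2.png

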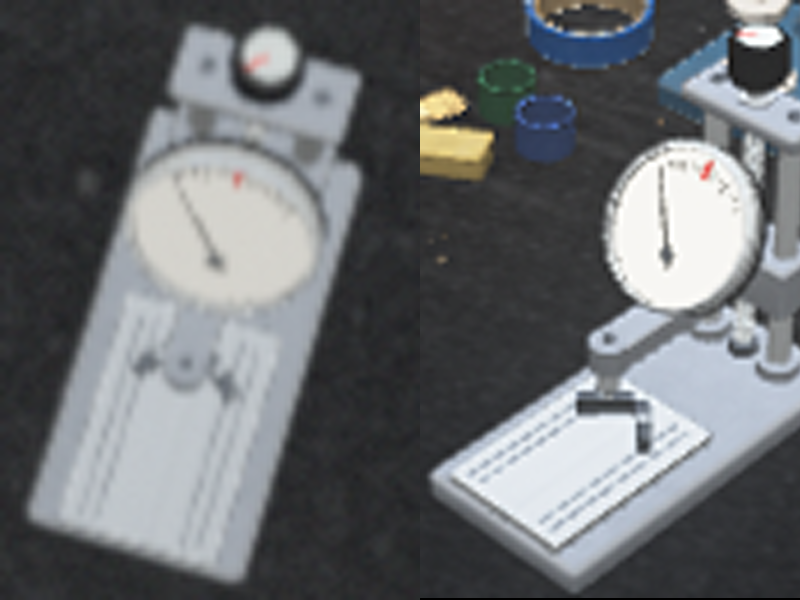

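```bash
python3 - <<'E'
from h import *
t=load('top0');s=load('scene0')
T=lambda x,y:(260+x/6,160+y/6); S=lambda x,y:(250+(x-420)/4.6,165+y/4.6)
def tri(p,q):
    o1,d1=ray(t,*p);o2,d2=ray(s,*q);A=np.stack([d1,-d2],1);k=np.linalg.lstsq(A,o2-o1,rcond=None)[0]
    a,b=o1+k[0]*d1,o2+k[1]*d2;return (a+b)/2,np.linalg.norm(a-b)
print('screw',tri(T(186,362),S(610,340)))
print('dial piv',tri(T(215,262),S(667,255)))
print('dial c',tri(T(228,222),S(684,225)))
print('knob',tri(T(269,55),S(758,37)))
ex=np.array([np.cos(-.185),np.sin(-.185)]);ey=np.array([-ex[1],ex[0]])
K=np.array([675.2,-14.9]);O=K-84*ex;print('O',O)
def loc(P):d=P[:2]-O;return d@ex,d@ey
for n,P in (('Ltip',plane(t,*T(137,368),42)),('Rtip',plane(t,*T(232,397),42)),('sL',plane(s,*S(580,398),42)),('sRtop',plane(s,*S(643,422),42)),('sRbot',plane(s,*S(643,450),30)),('tabFL',plane(t,*T(62,515),30)),('tabFR',plane(t,*T(205,560),30)),('screw',tri(T(186,362),S(610,340))[0]),('tabFLs',plane(s,*S(455,478),30)),('tabFRs',plane(s,*S(553,550),30)),('knob',K),('basFL',plane(t,*T(30,518),23)),('basFR',plane(t,*T(240,580),23)),('basR',plane(t,*T(360,170),23))): print(n,np.round(P,1),np.round(loc(P),1))
E
```

```text
screw (array([565.37095348,   5.6549381 ,  95.26375666]), np.float64(0.2956753328077815))
dial piv (array([607.13506262,  -2.8052497 , 127.86638664]), np.float64(0.04640713099414235))
dial c (array([622.7165059 ,  -5.41319736, 139.18961122]), np.float64(3.369416358690738))
knob (array([674.68352342, -14.71861697, 231.01325193]), np.float64(1.404302894440011))
O [5.92633355e+02 5.51508816e-01]
Ltip [570.5  28.7  42. ] [-26.9  23.6]
Rtip [561.  -19.1  42. ] [-27.5 -25.1]
sL [569.6  27.3  42. ] [-27.6  22. ]
sRtop [571.5 -11.6  42. ] [-18.5 -15.9]
sRbot [564.  -16.5  30. ] [-25. -22.]
tabFL [496.   57.8  30. ] [-105.5   38.5]
tabFR [481.4 -14.   30. ] [-106.7  -34.8]
screw [565.4   5.7  95.3] [-27.7   0. ]
tabFLs [491.5  55.1  30. ] [-109.4   35. ]
tabFRs [475.2 -17.8  30. ] [-112.1  -39.6]
knob [675.2 -14.9] [84. -0.]
basFL [493.8  73.6  23. ] [-110.6   53.6]
basFR [474.3 -32.2  23. ] [-110.3  -53.9]
basR [687.9 -73.1  23. ] [107.2 -54.9]
```

```bash
python3 -m inch '[0.5,-4.8,0,0,0,0,-1, 0.8,-9.6,0,0,0,0,-1, 1.2,-14.4,0,0,0,0,-1, 1.6,-19.2,0,0,0,0,-1, 2,-24,0,0,0,0,-1]' && python3 -m inch '[0.2,-4.5,0,0,0,0,-1, 0.5,-8,0,0,0,0,-1, 0.5,-9,0,0,0,0,-1, 0.5,-9,0,0,0,0,-1, 0.5,-9,0,0,0,0,-1]'
```

```text
time: 5.85
tool_pos: [510.1, 106.1, 119.1]
tcp_rot: [3.139, 0.005, 2.961]
contact_force: [1.5, -0.5, 0.0]
grip_width: 29.0
time: 6.35
tool_pos: [514.9, 17.0, 118.9]
tcp_rot: [3.139, 0.004, 2.961]
contact_force: [0.7, 0.4, -1.0]
grip_width: 29.3
```

```bash
python3 -m inch '[-0.3,-0.1,-2,0,0,0,-1, -0.3,-0.1,-4,0,0,0,-1, -0.3,-0.1,-6,0,0,0,-1, -0.3,-0.1,-7.2,0,0,0,-1, -0.3,-0.1,-7.2,0,0,0,-1]'; python3 - <<'E'
from h import *
shot('scene','s5');shot('wrist','w5')
s=load('s5')
b=cv2.resize(s['im'][165:295,220:350],None,fx=4.6,fy=4.6,interpolation=cv2.INTER_CUBIC)
cv2.imwrite('pics/s5z.png',b[...,::-1])
E
```

```text
time: 6.85
tool_pos: [510.8, 17.3, 45.5]
tcp_rot: [3.139, 0.001, 2.963]
contact_force: [0.2, 0.2, -0.4]
grip_width: 29.6
```

View pics/s5z.png

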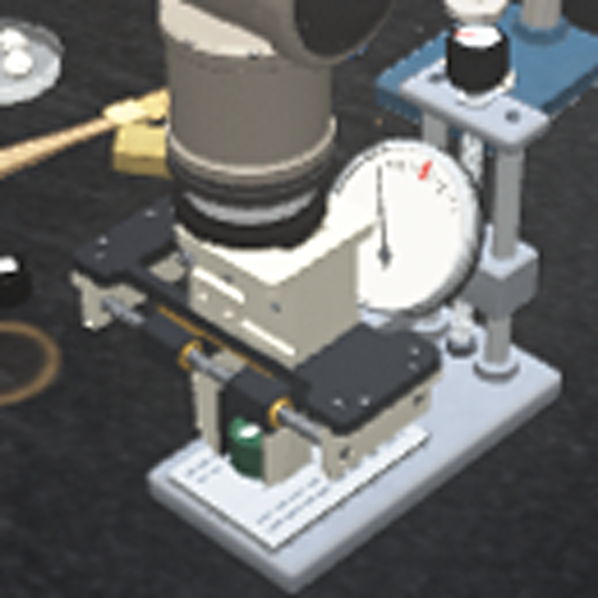

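View pics/w5.png

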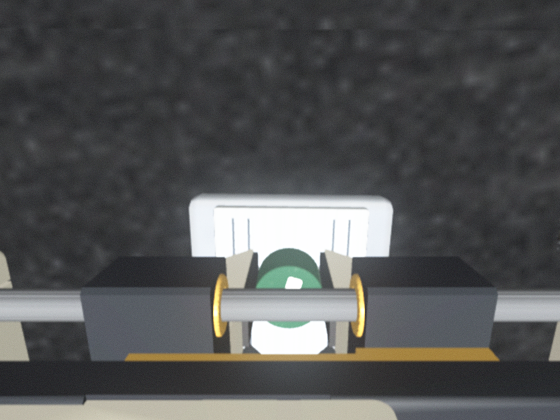

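The mount hangs over the table front, centred between its sides: mount at column 289, table spanning 216 to 367. I'll lower it.

```bash
python3 -m inch '[0,0,-0.5,0,0,0,-1, 0,0,-1,0,0,0,-1, 0,0,-1.2,0,0,0,-1, 0,0,-1.35,0,0,0,-1, 0,0,-1.4,0,0,0,-1]'
```

```text
time: 7.45
tool_pos: [512.2, 16.6, 33.2]
tcp_rot: [3.138, 0.004, 2.962]
contact_force: [-0.6, 0.3, 0.4]
grip_width: 29.1
```

```bash
python3 -m inch '[0,0,-0.1,0,0,0,-1, 0,0,-0.2,0,0,0,-1, 0,0,-0.25,0,0,0,-1, 0,0,-0.25,0,0,0,-1, 0,0,-0.25,0,0,0,-1]'
```

```text
time: 7.95
tool_pos: [512.2, 16.6, 30.8]
tcp_rot: [3.139, 0.004, 2.962]
contact_force: [-0.5, -1.0, 1.8]
grip_width: 29.7
```

```bash
python3 -m inch '[0,0,0,0,0,0,1, 0,0,0,0,0,0,1, 0,0,0,0,0,0,1, 0,0,0,0,0,0,1, 0,0,0,0,0,0,1]' && python3 -m inch '[0,0,1.5,0,0,0,0.3, 0,0,4,0,0,0,-0.6, 0,0,6,0,0,0,-0.6, 0,0,6,0,0,0,-0.6, 0,0,6,0,0,0,-0.6]'; python3 - <<'E'
from h import *
shot('wrist','w6')
c=load('w6');im=c['im'].astype(int);R,G,B=im[...,0],im[...,1],im[...,2]
m=((G>R+25)&(G>B+5)).astype(np.uint8)
cs,_=cv2.findContours(m,0,2);k=max(cs,key=cv2.contourArea);e=cv2.minEnclosingCircle(k);print(e,cv2.boundingRect(k))
P=plane(c,*e[0],48);print(P)
ex=np.array([np.cos(-.185),np.sin(-.185)]);ey=np.array([-ex[1],ex[0]]);d=P[:2]-[592.6,.5];print(d@ex,d@ey)
E
```

```text
time: 8.45
tool_pos: [512.2, 16.6, 30.8]
tcp_rot: [3.139, 0.004, 2.962]
contact_force: [-0.6, 0.4, 0.5]
grip_width: 64.3
time: 8.95
tool_pos: [512.2, 16.6, 90.8]
tcp_rot: [3.138, 0.005, 2.962]
contact_force: [-0.7, 0.4, -0.6]
grip_width: 34.0
((288.34893798828125, 245.5200958251953), 24.958044052124023) (264, 222, 50, 48)
[515.573464    16.76359558  48.        ]
-78.70380652454939 1.8173133761323577
```

View pics/w6.png

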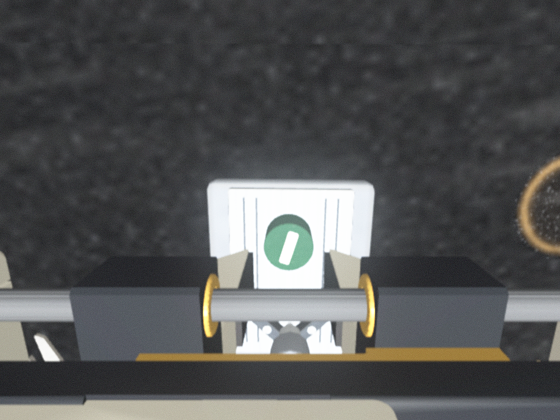

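The mount stands released on the table at (288,243), with the fingers clear. Next I back off, tilt the tool 30° so it leans away from the gauge, and keep an 18 mm jaw gap as a cradle for the push.

```bash
python3 -m inch '[-2.5,0.4,0,-1.4,-7.4,0,-0.6, -4.2,0.7,0,-2.8,-14.8,0,-0.6, -4.2,0.7,0,-4.1,-22.1,0,-0.6, -4.2,0.7,0,-5.5,-29.5,0,-0.6, -4.2,0.7,0,-5.5,-29.5,0,-0.6]' && python3 -m inch '[0,0,-2,0,0,0,-0.6, 0,0,-4,0,0,0,-0.6, 0,0,-5,0,0,0,-0.6, 0,0,-5,0,0,0,-0.6, 0,0,-5,0,0,0,-0.6]';python3 - <<'E'
from h import *
o=bot.get_obs();print(o['tool_pos'],o['tcp_rot'],o['joint_positions'])
ex=np.array([np.cos(-.185),np.sin(-.185)]);ey=np.array([-ex[1],ex[0]]);d=o['tool_pos'][:2]-[592.6,.5];print(d@ex,d@ey)
shot('scene','s7');shot('wrist','w7')
s=load('s7')
b=cv2.resize(s['im'][165:295,220:350],None,fx=4.6,fy=4.6,interpolation=cv2.INTER_CUBIC)
cv2.imwrite('pics/s7z.png',b[...,::-1])
E
```

```text
time: 9.5
tool_pos: [476.2, 32.5, 126.2]
tcp_rot: [-3.122, 0.484, 2.963]
contact_force: [0.1, -0.8, 1.3]
grip_width: 18.4
time: 10.0
tool_pos: [482.9, 40.4, 100.9]
tcp_rot: [-3.103, 0.449, 2.962]
contact_force: [-0.1, 0.4, 0.2]
grip_width: 18.1
[482.93348222  40.42053651 100.88670464] [-3.10272011  0.44911241  2.96248514] [ 0.00219906  0.28505407  2.1621845  -0.43069248  0.28267949 -0.99098001]
-115.13844011544694 19.066566691116652
```

View pics/s7z.png

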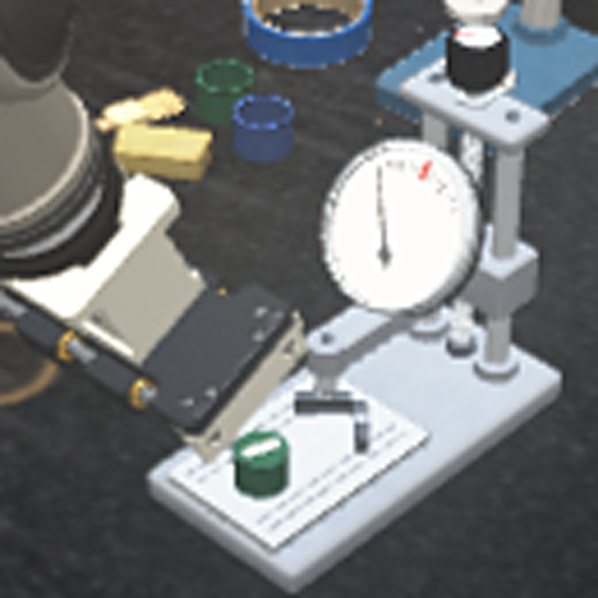

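View pics/w7.png

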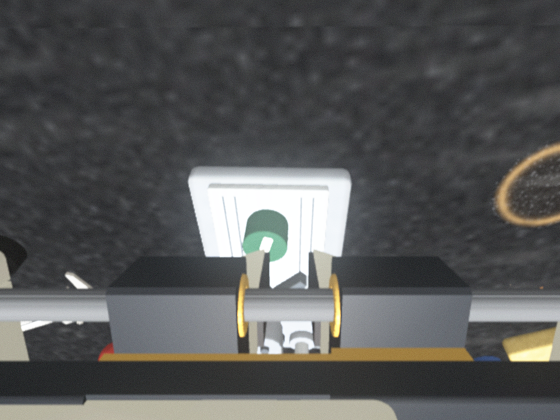

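```bash
cat >> h.py <<'E'
from scipy.spatial.transform import Rotation as Ro
YAW=-.185; O=np.array([592.6,.5])
ex=np.array([np.cos(YAW),np.sin(YAW)]);ey=np.array([-ex[1],ex[0]])
def loc(p): d=np.asarray(p)[:2]-O; return np.round([d@ex,d@ey],1)
def goal(xc,yc,z,th,yaw=2.957):
    o=bot.get_obs(); p=np.append(O+xc*ex+yc*ey,z); Rg=Ro.from_rotvec(-th*np.append(ey,0))*Ro.from_euler('xyz',[np.pi,0,yaw])
    Rc=Ro.from_euler('xyz',o['tcp_rot']); print('cur',o['tool_pos'].round(1),loc(o['tool_pos']),'j',o['joint_positions'].round(2),'shift cm',((p-o['tool_pos'])/10).round(2),'rv deg',np.degrees((Rg*Rc.inv()).as_rotvec()).round(1))
E
python3 -c "
from h import *
goal(-115,.7,100,.3);goal(-115,.7,100,.25)"
```

```text
cur [483.   40.3 101.4] [-115.    18.9] j [ 0.    0.28  2.16 -0.43  0.28 -0.99] shift cm [-0.33 -1.79 -0.14] rv deg [3.6 8.1 0.5]
cur [483.   40.3 101.4] [-115.    18.9] j [ 0.    0.28  2.16 -0.43  0.28 -0.99] shift cm [-0.33 -1.79 -0.14] rv deg [ 4.1 10.9  0.5]
```

```bash
python3 -m inch '[0,-0.5,0.5,2,5.5,0.3,-0.6, -0.3,-1.8,0,4.1,10.9,0.5,-0.6, -0.3,-1.8,0,4.1,10.9,0.5,-0.6, -0.3,-1.8,-1,4.1,10.9,0.5,-0.6, -0.3,-1.8,-2,4.1,10.9,0.5,-0.6]';  python3 -c "
from h import *
goal(-115,.7,34.5,.3);goal(-115,.7,34.5,.25)"
```

```text
time: 10.6
tool_pos: [479.1, 22.3, 80.4]
tcp_rot: [-3.14, 0.251, 2.957]
contact_force: [-0.7, 0.1, -0.9]
grip_width: 18.5
cur [479.1  22.3  80.4] [-115.6    0.6] j [-0.1   0.35  2.05 -0.05  0.5  -1.44] shift cm [ 0.06  0.   -4.59] rv deg [-0.4 -2.8  0. ]
cur [479.1  22.3  80.4] [-115.6    0.6] j [-0.1   0.35  2.05 -0.05  0.5  -1.44] shift cm [ 0.06  0.   -4.59] rv deg [0.1 0.  0. ]
```

```bash
python3 -m inch '[0,0,-1.5,0,0,0,-0.6, 0,0,-3,0,0,0,-0.6, 0,0,-4,0,0,0,-0.6, 0,0,-4.5,0,0,0,-0.6, 0,0,-4.5,0,0,0,-0.6]';  python3 -c "
from h import *
goal(-85,.5,34.5,.25);goal(-48,0,34.5,.25);shot('wrist','w8')"
```

```text
time: 11.1
tool_pos: [478.3, 22.7, 34.5]
tcp_rot: [-3.14, 0.249, 2.957]
contact_force: [0.5, 0.7, 0.0]
grip_width: 18.2
cur [478.3  22.7  34.5] [-116.5    0.7] j [-0.1   0.44  2.09 -0.07  0.36 -1.43] shift cm [ 3.09 -0.6  -0.  ] rv deg [ 0.1 -0.1  0. ]
cur [478.3  22.7  34.5] [-116.5    0.7] j [-0.1   0.44  2.09 -0.07  0.36 -1.43] shift cm [ 6.72 -1.33 -0.  ] rv deg [ 0.1 -0.1  0. ]
```

View pics/w8.png

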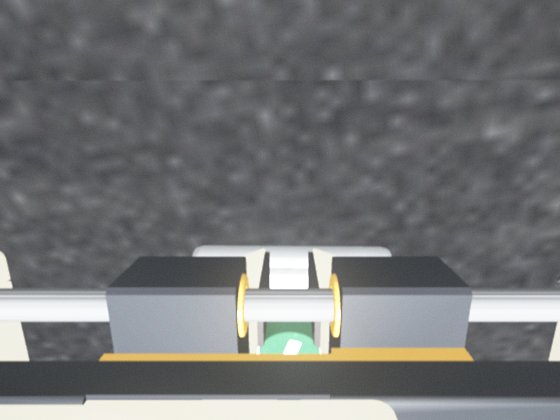

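The mount sits centred in front of the jaw gap at (291,345). I'll push slowly.

```bash
python3 -m inch '[0.6,-0.1,0,0,0,0,-0.6, 1.2,-0.2,0,0,0,0,-0.6, 1.8,-0.35,0,0,0,0,-0.6, 2.4,-0.5,0,0,0,0,-0.6, 3,-0.6,0,0,0,0,-0.6]';  python3 -m inch '[0.5,-0.1,0,0,0,0,-0.6, 1,-0.2,0,0,0,0,-0.6, 1.5,-0.3,0,0,0,0,-0.6, 1.9,-0.4,0,0,0,0,-0.6, 2.2,-0.45,0,0,0,0,-0.6]';python3 -c "
from h import *
goal(-48,0,34.5,.25);shot('wrist','w9');shot('scene','s9');s=load('s9')
b=cv2.resize(s['im'][165:295,220:350],None,fx=4.6,fy=4.6,interpolation=cv2.INTER_CUBIC)
cv2.imwrite('pics/s9z.png',b[...,::-1])"
```

```text
time: 11.65
tool_pos: [509.4, 16.3, 35.3]
tcp_rot: [-3.14, 0.251, 2.957]
contact_force: [-0.5, 0.4, 0.8]
grip_width: 18.3
time: 12.15
tool_pos: [531.8, 11.7, 35.2]
tcp_rot: [-3.14, 0.251, 2.957]
contact_force: [-1.1, -0.5, 0.9]
grip_width: 18.5
cur [531.8  11.7  35.2] [-61.9  -0.2] j [-0.11  0.5   1.95 -0.05  0.44 -1.46] shift cm [ 1.36 -0.24 -0.07] rv deg [0.1 0.  0. ]
```

View pics/s9z.png

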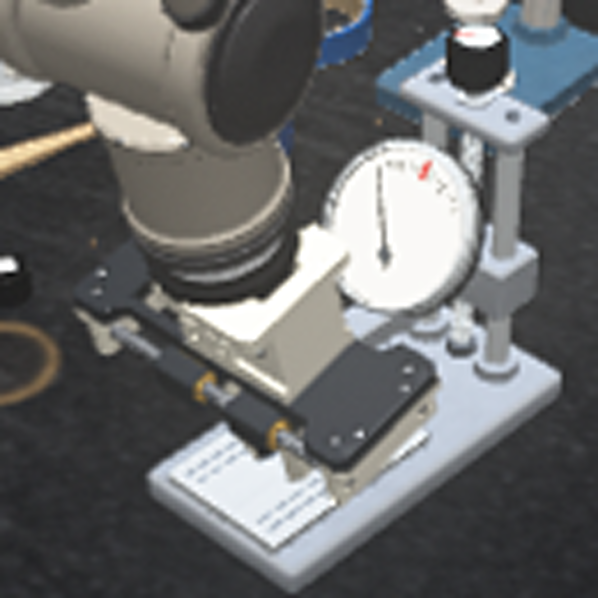

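View pics/w9.png

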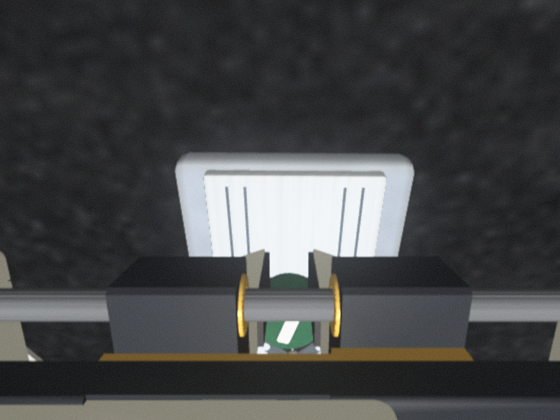

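Mount cradled and upright at (290,310). I'll continue until it meets the stop, watching the force.

```bash
python3 -m inch '[0.2,0,0,0,0,0,-0.6, 0.4,-0.05,0,0,0,0,-0.6, 0.6,-0.1,0,0,0,0,-0.6, 0.8,-0.15,0,0,0,0,-0.6, 0.9,-0.17,0,0,0,0,-0.6]';  python3 -m inch '[0.1,0,0,0,0,0,-0.6, 0.2,-0.05,0,0,0,0,-0.6, 0.3,-0.06,0,0,0,0,-0.6, 0.3,-0.06,0,0,0,0,-0.6, 0.3,-0.06,0,0,0,0,-0.6]'
```

```text
time: 12.75
tool_pos: [541.1, 10.0, 35.3]
tcp_rot: [-3.14, 0.251, 2.957]
contact_force: [-0.4, -0.3, -0.7]
grip_width: 18.6
time: 13.25
tool_pos: [543.2, 9.6, 35.0]
tcp_rot: [-3.14, 0.249, 2.957]
contact_force: [-5.2, 1.7, 2.1]
grip_width: 18.8
```

```bash
python3 -m inch '[0.1,-0.02,0,0,0,0,-0.6, 0.15,-0.03,0,0,0,0,-0.6, 0.15,-0.03,0,0,0,0,-0.6, 0.15,-0.03,0,0,0,0,-0.6, 0.15,-0.03,0,0,0,0,-0.6]';python3 -c "
from h import *
goal(-115,0,34.5,.25);shot('wrist','w10')"
```

```text
time: 13.75
tool_pos: [543.4, 9.6, 34.7]
tcp_rot: [-3.14, 0.247, 2.957]
contact_force: [-6.8, 2.3, 5.3]
grip_width: 18.4
cur [543.4   9.6  34.7] [-50.   -0.1] j [-0.11  0.52  1.92 -0.04  0.46 -1.46] shift cm [-6.38  1.21 -0.02] rv deg [ 0.1 -0.2  0. ]
```

View pics/w10.png

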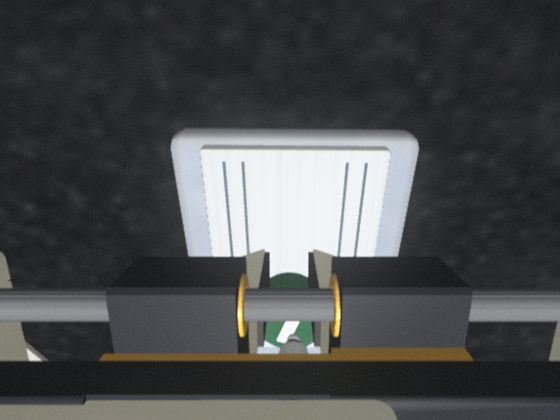

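Firm stop at about 7 N. I'll back straight off and check from the fixed cameras.

```bash
python3 -m inch '[-1,0.2,0,0,0,0,-0.6, -3,0.55,0,0,0,0,-0.6, -6,1.1,0.5,0,0,0,-0.6, -8,1.5,4,0,0,0,-0.6, -8,1.5,8,0,0,0,-0.6]';python3 -m inch '[0,3,4,0.6,3.6,0,0, 0,6,7,1.3,7,0,1, 0,10,10,2.7,14,0,1, 0,12,12,2.7,14,0,1, 0,12,12,2.7,14,0,1]'; python3 -c "
from h import *
goal(-115,0,34.5,0);shot('scene','s11');shot('top','t11');s=load('s11');t=load('t11')
a=cv2.resize(t['im'][160:260,260:330],None,fx=6,fy=6,interpolation=cv2.INTER_CUBIC)
b=cv2.resize(s['im'][205:275,265:347],None,fx=4.6,fy=4.6,interpolation=cv2.INTER_CUBIC)
L=np.zeros((600,800,3),np.uint8);L[:600,:420]=a;L[:b.shape[0],420:420+b.shape[1]]=b
cv2.imwrite('pics/z11.png',L[...,::-1])"
```

```text
time: 14.3
tool_pos: [459.4, 25.2, 113.8]
tcp_rot: [-3.139, 0.241, 2.958]
contact_force: [0.7, -0.6, 0.5]
grip_width: 18.5
time: 14.8
tool_pos: [461.5, 147.5, 236.7]
tcp_rot: [3.139, -0.001, 2.96]
contact_force: [1.1, 0.3, -0.4]
grip_width: 53.9
cur [461.5 147.5 236.7] [-155.9  120.4] j [ 0.15  0.26  1.61  0.    1.27 -1.24] shift cm [  1.8  -12.58 -20.22] rv deg [-0.1 -0.  -0.2]
```

View pics/z11.png

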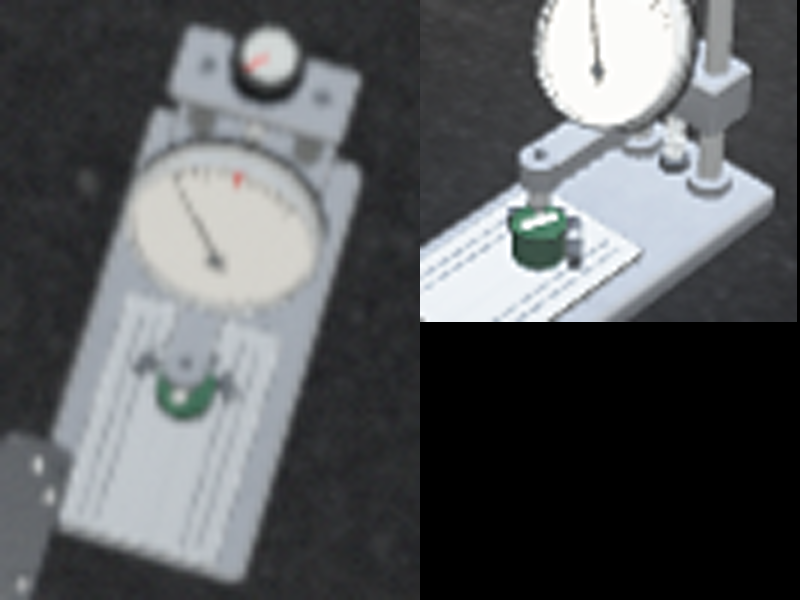

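```bash
python3 - <<'E'
from h import *
s=load('s11');t=load('t11')
def green(c,roi):
    im=c['im'].astype(int);R,G,B=im[...,0],im[...,1],im[...,2]
    m=((G>R+12)&(G>B+3));M=np.zeros(m.shape,np.uint8);y0,y1,x0,x1=roi;M[y0:y1,x0:x1]=m[y0:y1,x0:x1]
    k=max(cv2.findContours(M,0,2)[0],key=cv2.contourArea);return cv2.boundingRect(k)
print(green(s,(240,270,270,310)),green(t,(210,240,275,310)))
for name,c in(('s',s),('t',t)):
  for xc in(-27.5,-33):
    pts=[]
    for z in(30,53):
        for a in np.linspace(0,2*np.pi,72):
            q=O+xc*ex+15*np.array([np.cos(a),np.sin(a)]);pts.append(proj(c,[*q,z]))
    pts=np.array(pts);print(name,xc,pts.min(0).round(1),pts.max(0).round(1))
E
```

```text
(284, 249, 13, 14) (286, 222, 10, 8)
s -27.5 [285.2 248.2] [297.4 263.3]
s -33 [283.7 249.3] [295.9 264.4]
t -27.5 [285.3 218.1] [295.7 229.5]
t -33 [284.8 219.8] [295.2 231.3]
```

The scene view shows the mount upright between the vee walls under the stylus, about 1.5 mm from the computed seat. The pointer is still at rest. Next is the knob: I'll go above it and look.

```bash
python3 -m inch '[3,-2,3,0,0,0,1, 7,-5,6,0,0,0,1, 11,-8,8,0,0,0,1, 15,-11,8,0,0,0,1, 18,-13,8,0,0,0,1]' && python3 -m inch '[1,-1,0,0,0,0,1, 2,-2,0,0,0,0,1, 2.8,-3,0,0,0,0,1, 3.3,-3.2,0,0,0,0,1, 3.3,-3.2,0,0,0,0,1]'; python3 -c "
from h import *
goal(84,0,202,0);shot('wrist','w12')"
```

```text
time: 15.4
tool_pos: [640.1, 11.9, 312.9]
tcp_rot: [-3.14, -0.006, 2.957]
contact_force: [1.1, -1.0, 0.5]
grip_width: 91.5
time: 15.9
tool_pos: [672.9, -21.4, 311.3]
tcp_rot: [-3.14, -0.009, 2.955]
contact_force: [0.4, 0.5, -0.6]
grip_width: 91.8
cur [672.9 -21.4 311.3] [83.  -6.7] j [-0.14  0.61  0.86 -0.    1.68 -1.53] shift cm [  0.22   0.64 -10.93] rv deg [ 0.  -0.5  0.1]
```

View pics/w12.png

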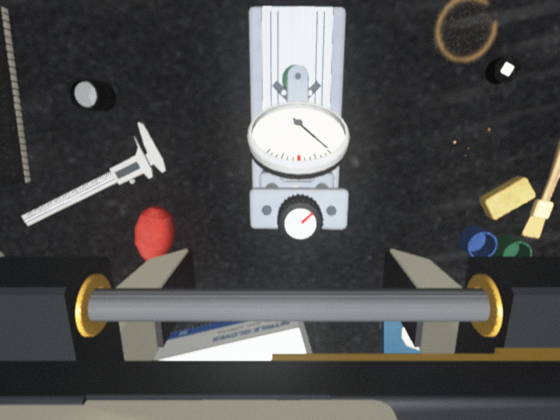

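```bash
python3 - <<'E'
from h import *
c=load('w12');g=cv2.cvtColor(c['im'],cv2.COLOR_RGB2GRAY)
m=(g>185).astype(np.uint8);m[:200]=0;m[245:]=0;m[:,:280]=0;m[:,325:]=0
R=c['im'].astype(int);m|=((R[...,0]>R[...,1]+60)&(np.indices(g.shape)[0]>200)&(np.indices(g.shape)[0]<245)&(np.indices(g.shape)[1]>280)&(np.indices(g.shape)[1]<325)).astype(np.uint8)
k=max(cv2.findContours(m,0,2)[0],key=cv2.contourArea);e=cv2.minEnclosingCircle(k);print(e,cv2.boundingRect(k))
P=plane(c,*e[0],232);print(P,loc(P))
r=(R[...,0]>R[...,1]+60);ys,xs=np.nonzero(r[200:245,280:325]);q=plane(c,xs.mean()+280,ys.mean()+200,232);d=(q-P)[:2];print('red dir local',np.arctan2(d@ey,d@ex))
E
```

```text
((300.0760803222656, 223.55435180664062), 15.924113273620605) (285, 208, 31, 31)
[674.30198952 -12.81290627 232.        ] [82.8  1.9]
red dir local 2.3408547839568974
```

```bash
python3 -m inch '[0.2,0.7,-1,0,-0.5,0,1, 0.2,0.7,-4,0,-0.5,0,1, 0.2,0.7,-7,0,-0.5,0,1, 0.2,0.7,-9,0,-0.5,0,1, 0.2,0.7,-9,0,-0.5,0,1]'; python3 -c "
from h import *
goal(83.7,.4,202,0)"
```

```text
time: 16.45
tool_pos: [672.6, -12.9, 218.4]
tcp_rot: [-3.141, -0.006, 2.957]
contact_force: [-0.9, 0.3, -0.4]
grip_width: 91.8
cur [672.6 -12.9 218.4] [81.1  1.5] j [-0.13  0.63  1.06 -0.    1.45 -1.52] shift cm [ 0.24 -0.16 -1.64] rv deg [-0.  -0.4  0. ]
```

```bash
python3 -m inch '[0.2,-0.15,-0.5,0,-0.4,0,0.2, 0.2,-0.15,-1,0,-0.4,0,0.2, 0.2,-0.15,-1.5,0,-0.4,0,0.2, 0.2,-0.15,-1.5,0,-0.4,0,-0.1, 0.2,-0.15,-1.5,0,-0.4,0,-0.1]'; python3 -c "
from h import *
goal(83.7,.4,202,0);shot('wrist','w13')"
```

```text
time: 16.95
tool_pos: [674.7, -14.4, 203.8]
tcp_rot: [3.141, 0.001, 2.956]
contact_force: [0.1, -0.9, 0.1]
grip_width: 56.7
cur [674.7 -14.4 203.8] [83.5  0.4] j [-0.14  0.64  1.09  0.    1.41 -1.52] shift cm [ 0.02 -0.01 -0.18] rv deg [-0.   0.1  0. ]
```

View pics/w13.png

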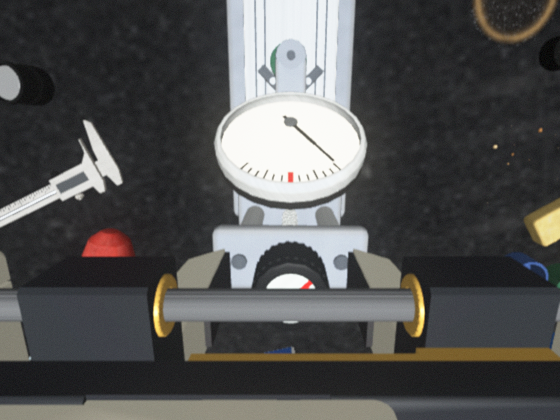

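The jaws straddle the knob at (291,285), and the dial is in view with its pointer at rest on the left end. I'll close.

```bash
python3 -m inch '[0,0,0,0,0,0,-0.3, 0,0,0,0,0,0,-0.3, 0,0,0,0,0,0,-0.3, 0,0,0,0,0,0,-0.3, 0,0,0,0,0,0,-0.3]';python3 -m inch '[0,0,0,0,0,0,-1, 0,0,0,0,0,0,-1, 0,0,0,0,0,0,-1, 0,0,0,0,0,0,-1, 0,0,0,0,0,0,-1]'
```

```text
time: 17.5
tool_pos: [675.0, -14.0, 204.1]
tcp_rot: [3.14, 0.002, 2.957]
contact_force: [-0.1, 2.2, 0.7]
grip_width: 31.9
time: 18.0
tool_pos: [675.0, -13.8, 204.2]
tcp_rot: [3.14, 0.002, 2.957]
contact_force: [-0.0, 2.2, -0.1]
grip_width: 31.3
```

```bash
python3 -m inch '[0,0,0,0,0,-6,-1, 0,0,0,0,0,-12,-1, 0,0,0,0,0,-18,-1, 0,0,0,0,0,-24,-1, 0,0,0,0,0,-30,-1]';python3 -m inch '[0,0,0,0,0,-6,-1, 0,0,0,0,0,-12,-1, 0,0,0,0,0,-18,-1, 0,0,0,0,0,-24,-1, 0,0,0,0,0,-30,-1]'; python3 -c "
from h import *
o=bot.get_obs();print(o['moment'])
shot('wrist','w14');shot('top','t14');t=load('t14')
a=cv2.resize(t['im'][155:235,260:340],None,fx=7,fy=7,interpolation=cv2.INTER_CUBIC);cv2.imwrite('pics/t14z.png',a[...,::-1])"
```

```text
time: 18.5
tool_pos: [674.9, -14.0, 204.1]
tcp_rot: [3.14, 0.002, 2.429]
contact_force: [0.2, 1.7, 0.9]
grip_width: 31.2
time: 19.0
tool_pos: [674.7, -14.2, 204.1]
tcp_rot: [3.141, 0.002, 1.901]
contact_force: [-0.6, 1.4, 0.4]
grip_width: 31.8
[0.20257539 0.12913337 0.02752269]
```

View pics/t14z.png

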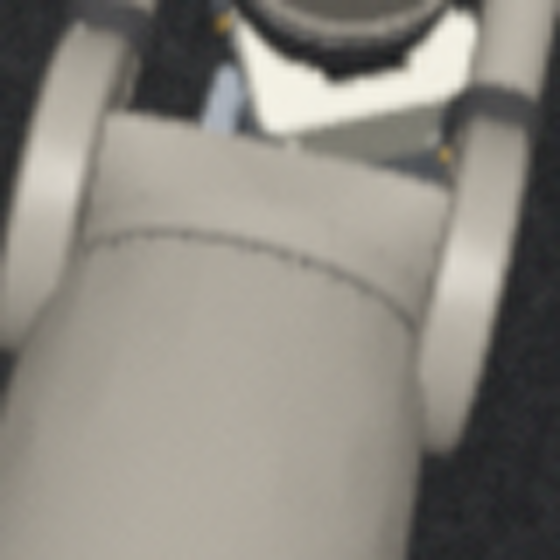

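View pics/w14.png

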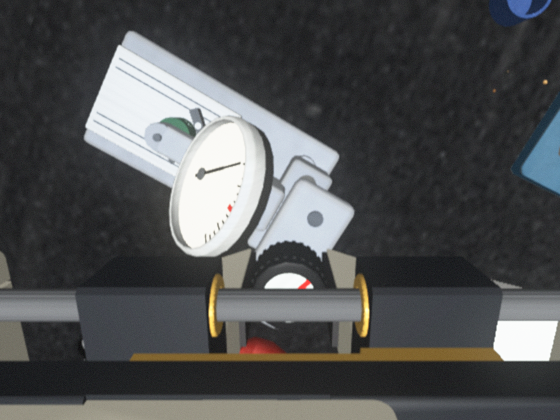

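The knob turned with the jaws: its red line keeps the same place in the wrist image. The pointer is still at rest.

```bash
python3 -m inch '[0,0,0,0,0,-6,-1, 0,0,0,0,0,-12,-1, 0,0,0,0,0,-18,-1, 0,0,0,0,0,-24,-1, 0,0,0,0,0,-30,-1]'; cat > look.py <<'E'
from h import *
import sys
n=sys.argv[1];o=bot.get_obs();print(o['tcp_rot'])
shot('wrist','w'+n);shot('scene','s'+n);s=load('s'+n)['im'][180:270,265:345];w=load('w'+n)['im']
L=np.zeros((600,800,3),np.uint8);b=cv2.resize(s,None,fx=4,fy=4,interpolation=cv2.INTER_CUBIC);L[:360,:320]=b
b=cv2.resize(w[:260,:420],None,fx=1.14,fy=1.14);L[:b.shape[0],320:320+b.shape[1]]=b[:,:480]
cv2.imwrite('pics/l'+n+'.png',L[:360,:,::-1])
E
python3 look.py 15
```

```text
time: 19.6
tool_pos: [674.4, -14.2, 204.1]
tcp_rot: [3.141, 0.002, 1.38]
contact_force: [-1.6, 1.9, 1.1]
grip_width: 31.2
[3.14148353e+00 2.28518130e-03 1.37965577e+00]
```

View pics/l15.png

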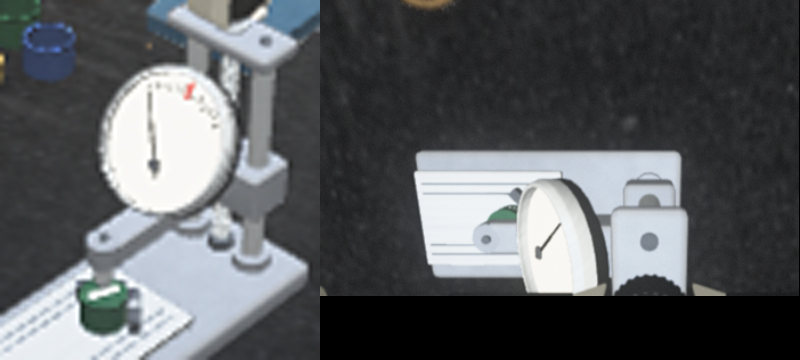

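```bash
cat > ptr.py <<'E'
from h import *
import sys
def read(f,drop=0,ret=False):
    c=load(f);im=c['im'].astype(float);g=im.max(2)
    piv=np.array([607.1,-2.8,127.9-drop]);right=np.append(-ey,0);up=np.append(np.sin(np.radians(35))*ex,np.cos(np.radians(35)));n=np.cross(right,up)
    T=np.array(c['cam_to_world']);res=[]
    S=4;big=cv2.resize(g,None,fx=S,fy=S,interpolation=cv2.INTER_CUBIC)
    pu,pv=proj(c,piv)
    for V in range(int((pv-34)*S),int((pv+12)*S)):
        for U in range(int((pu-25)*S),int((pu+35)*S)):
            if big[V,U]<150:
                o,d=ray(c,(U+.5)/S-.5,(V+.5)/S-.5);k=((piv-o)@n)/(d@n);q=o+k*d-piv
                res.append([q@right,q@up,big[V,U]])
    r=np.array(res)
    hub=r[np.hypot(r[:,0],r[:,1])<7][:,:2].mean(0)
    q=r[:,:2]-hub;rr=np.hypot(*q.T);a=np.arctan2(q[:,0],q[:,1])
    m=(rr>12)&(rr<33)&(abs(a)<1.0)
    print(f,'hub',hub.round(1),'n',m.sum(),'phi',round(float(np.median(a[m]))+.6,3),'mean',round(float(a[m].mean())+.6,3),'std',a[m].std().round(3))
    # red mark
    R=im[...,0]-im[...,1];ys,xs=np.nonzero(R>50);k=(abs(xs-pu)<30)&(ys<pv-5)&(ys>pv-50)
    if k.any():
        w=R[ys[k],xs[k]];o,d=ray(c,(xs[k]*w).sum()/w.sum(),(ys[k]*w).sum()/w.sum());t=((piv-o)@n)/(d@n);z=o+t*d-piv
        z=np.array([z@right,z@up])-hub;print('red',z.round(1),'ang',round(float(np.arctan2(*z))+.6,3))
for f in sys.argv[1:]: read(f)
E
python3 ptr.py scene0 s11 s15
```

```text
scene0 hub [-2.1  0.5] n 19 phi 0.042 mean 0.03 std 0.037
red [-1.3 67.3] ang 0.581
s11 hub [-2.2  0.6] n 0 phi nan mean nan std nan
red [-0.4 60.5] ang 0.593
s15 hub [-1.3 -1.5] n 4 phi -0.003 mean 0.014 std 0.032
red [ 0.6 62.8] ang 0.609
  return _methods._mean(a, axis=axis, dtype=dtype,
  ret = ret.dtype.type(ret / rcount)
ptr.py:18: RuntimeWarning: Mean of empty slice.
  print(f,'hub',hub.round(1),'n',m.sum(),'phi',round(float(np.median(a[m]))+.6,3),'mean',round(float(a[m].mean())+.6,3),'std',a[m].std().round(3))
  ret = _var(a, axis=axis, dtype=dtype, out=out, ddof=ddof,
  arrmean = um.true_divide(arrmean, div, out=arrmean,
  ret = ret.dtype.type(ret / rcount)
```

```bash
sed -i 's/big\[V,U\]<150/big[V,U]<200/' ptr.py; python3 ptr.py scene0 s11 s15; python3 -m inch '[0,0,0,0,0,-4,-1, 0,0,0,0,0,-8,-1, 0,0,0,0,0,-12,-1, 0,0,0,0,0,-16,-1, 0,0,0,0,0,-20,-1]'; python3 look.py 16; python3 ptr.py s16
```

```text
scene0 hub [-1.6 -0.1] n 182 phi 0.008 mean 0.013 std 0.06
red [-1.7 67.9] ang 0.575
s11 hub [-1.8  0.2] n 128 phi 0.008 mean 0.016 std 0.057
red [-0.8 60.9] ang 0.587
s15 hub [-1.3 -1.3] n 148 phi 0.014 mean 0.022 std 0.062
red [ 0.5 62.6] ang 0.608
time: 20.2
tool_pos: [674.3, -14.2, 204.1]
tcp_rot: [-3.141, 0.002, 1.036]
contact_force: [-0.5, 1.7, 1.6]
grip_width: 31.4
[-3.14134211e+00  2.38532543e-03  1.03562979e+00]
s16 hub [-1.  -1.4] n 151 phi 0.059 mean 0.06 std 0.052
red [ 1.  59.8] ang 0.617
```

View pics/l16.png

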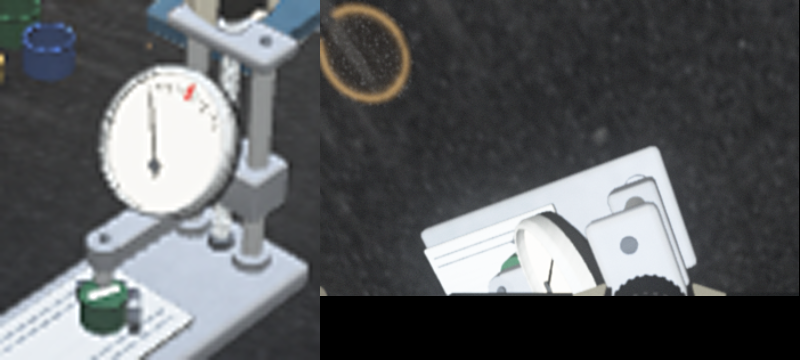

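Pointer at most just lifting (about 0.05). Continuing in 20° steps.

```bash
python3 -m inch '[0,0,0,0,0,-4,-1, 0,0,0,0,0,-8,-1, 0,0,0,0,0,-12,-1, 0,0,0,0,0,-16,-1, 0,0,0,0,0,-20,-1]'; python3 look.py 17; python3 ptr.py s17
```

```text
time: 20.8
tool_pos: [674.1, -14.1, 204.1]
tcp_rot: [-3.141, 0.003, 0.69]
contact_force: [-1.2, 1.7, 1.1]
grip_width: 31.3
[-3.14093319e+00  2.55986622e-03  6.90342106e-01]
s17 hub [-1.1 -1. ] n 156 phi 0.27 mean 0.263 std 0.058
red [ 1.4 63.5] ang 0.622
```

View pics/l17.png

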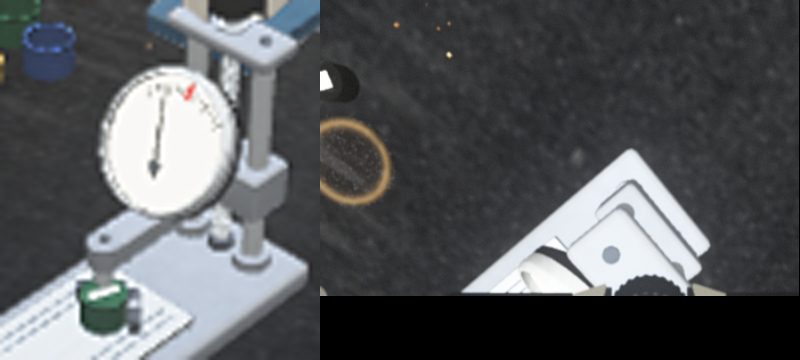

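Pointer about 0.27, rising at the expected 0.64 per rad. About 29° remain, so I turn 22° and re-read.

```bash
python3 -m inch '[0,0,0,0,0,-5,-1, 0,0,0,0,0,-10,-1, 0,0,0,0,0,-15,-1, 0,0,0,0,0,-19,-1, 0,0,0,0,0,-22,-1]'; python3 look.py 18; python3 ptr.py s18
```

```text
time: 21.4
tool_pos: [674.0, -13.9, 204.1]
tcp_rot: [-3.141, 0.003, 0.31]
contact_force: [-1.3, 2.6, 1.1]
grip_width: 31.5
[-3.14065268e+00  2.73068810e-03  3.10424862e-01]
s18 hub [-0.7 -1.1] n 143 phi 0.523 mean 0.526 std 0.059
red [ 1.7 59.8] ang 0.629
```

View pics/l18.png

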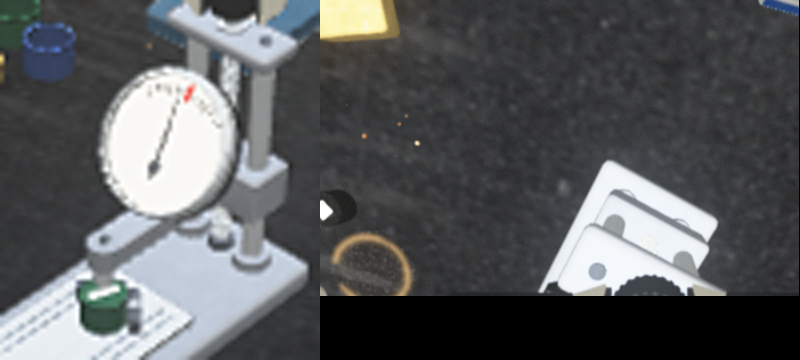

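```bash
python3 -m inch '[0,0,0,0,0,-2,-1, 0,0,0,0,0,-4,-1, 0,0,0,0,0,-6,-1, 0,0,0,0,0,-7,-1, 0,0,0,0,0,-7,-1]'; python3 look.py 19; python3 ptr.py s19
```

```text
time: 22.0
tool_pos: [674.0, -13.9, 204.1]
tcp_rot: [-3.141, 0.003, 0.192]
contact_force: [-1.6, 3.3, 0.9]
grip_width: 31.5
[-3.14054193e+00  2.69825181e-03  1.91758136e-01]
s19 hub [-0.6 -1.2] n 123 phi 0.585 mean 0.585 std 0.061
red [ 1.8 66. ] ang 0.627
```

View pics/l19.png

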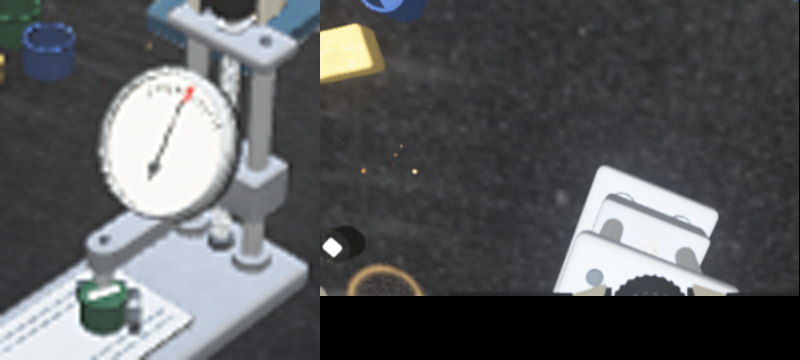

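```bash
python3 -m inch '[0,0,0,0,0,-1,-1, 0,0,0,0,0,-2,-1, 0,0,0,0,0,-2,-1, 0,0,0,0,0,-2,-1, 0,0,0,0,0,-2,-1]'; python3 -m inch '[0,0,0,0,0,0,1, 0,0,0,0,0,0,1, 0,0,0,0,0,0,1, 0,0,0,0,0,0,1, 0,0,0,0,0,0,1]';python3 -m inch '[0,0,0,0,0,0,1, 0,0,2,0,0,0,1, 0,0,5,0,0,0,1, 0,0,9,0,0,0,1, 0,0,12,0,0,0,1]';python3 -m inch '[-4,4,0,0,0,0,1, -8,8,0,0,0,0,1, -11,12,0,0,0,0,1, -14,16,0,0,0,0,1, -16,20,0,0,0,0,1]'; python3 -m inch '[-3,4,0,0,0,0,1, -6,8,0,0,0,0,1, -8,8,0,0,0,0,1, -8,8,0,0,0,0,1, -8,8,0,0,0,0,1]';python3 look.py 20; python3 ptr.py s20; python3 -c "
from h import *
shot('top','t20');t=load('t20');s=load('s20')
a=cv2.resize(t['im'][160:260,260:330],None,fx=6,fy=6,interpolation=cv2.INTER_CUBIC)
b=cv2.resize(s['im'][180:275,265:347],None,fx=4.6,fy=4.6,interpolation=cv2.INTER_CUBIC)
L=np.zeros((600,800,3),np.uint8);L[:600,:420]=a;L[:b.shape[0],420:420+b.shape[1]]=b
cv2.imwrite('pics/z20.png',L[...,::-1])"
```

```text
time: 22.6
tool_pos: [674.0, -13.8, 204.1]
tcp_rot: [-3.141, 0.003, 0.157]
contact_force: [-0.4, 2.1, 0.9]
grip_width: 31.7
time: 23.1
tool_pos: [674.0, -14.0, 204.1]
tcp_rot: [-3.141, 0.003, 0.156]
contact_force: [-0.1, -0.1, 0.1]
grip_width: 66.6
time: 23.6
tool_pos: [674.2, -14.1, 326.7]
tcp_rot: [-3.141, 0.001, 0.156]
contact_force: [1.2, -0.2, 0.6]
grip_width: 92.0
time: 24.1
tool_pos: [516.1, 180.3, 327.2]
tcp_rot: [-3.141, -0.0, 0.156]
contact_force: [2.1, 0.7, 0.4]
grip_width: 91.9
time: 24.6
tool_pos: [436.4, 260.3, 327.6]
tcp_rot: [-3.142, -0.001, 0.156]
contact_force: [0.3, 0.4, 0.1]
grip_width: 91.5
[-3.14154935e+00 -1.44131731e-03  1.56180240e-01]
s20 hub [-0.6 -1.3] n 113 phi 0.613 mean 0.616 std 0.046
red [ 2.1 58.4] ang 0.636
```

View pics/z20.png

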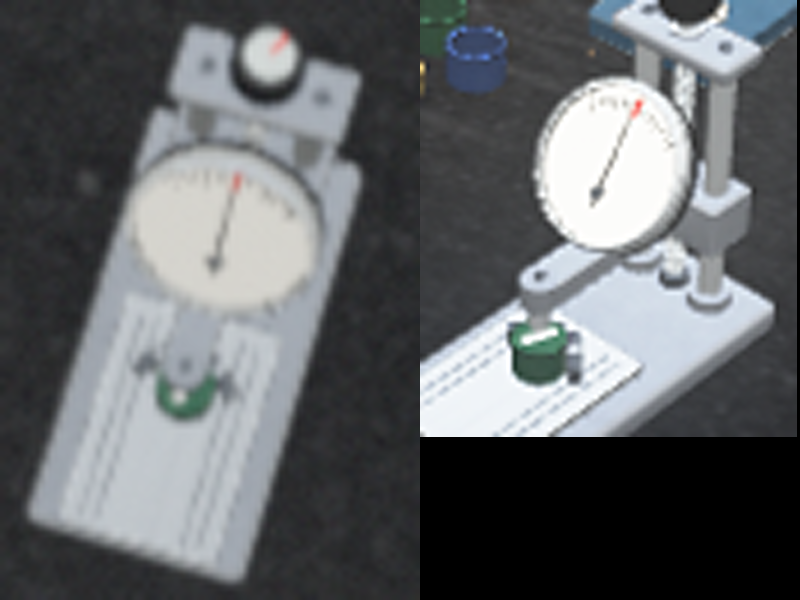

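In both views the pointer stands on the red mark (0.61 rad measured, 0.6 wanted), and the mount is upright between the vee walls under the stylus. One check of the bystanders, then hand in.

```bash
python3 - <<'E'
from h import *
a=load('top0')['im'];b=load('t20')['im']
for n,(u,v) in {'red':(210,253),'black':(211,207),'loupe':(372,244)}.items():
    w=lambda i:i[v-9:v+10,u-9:u+10].astype(float); print(n,abs(w(a)-w(b)).mean().round(1))
a=load('scene0')['im'];b=load('s20')['im']
for n,(u,v) in {'red':(192,257),'black':(221,226),'loupe':(375,310)}.items():
    w=lambda i:i[v-9:v+10,u-9:u+10].astype(float); print('scene',n,abs(w(a)-w(b)).mean().round(1))
bot.close_job()
E
```

```text
red 17.2
black 2.3
loupe 1.9
scene red 7.5
scene black 6.7
scene loupe 7.0
the job is handed in; nothing more can be done
```

The green mount is home in the vee under the stylus and the dial pointer stands on the red zero mark. The job is handed in at about 25 s of the 72 s allowed.

**What I did:** I gripped the green mount, set it on the front of the comparator table and released it. With the tool tilted back, I pushed it along the comparator's +x until it stopped firmly at about 7 N. I then gripped the knob and turned it about 2.8 rad clockwise in steps, reading the pointer from the images, released it and moved the arm clear.

**Last checks:**
- **Pointer:** the scene view gives 0.613 rad. The red mark itself measured 0.636 in that picture, so the pointer reads about 0.02 below it. The top view also shows it on the mark.
- **Mount:** it stands flat between the vee walls under the stylus. The images put it about 1.5 mm short of my computed seat, which is within the 4 mm limit. That seat position is itself uncertain by about 1.5 mm.
- **Bystanders:** all three look unmoved in the scene view, and the black mount and loupe also match in the top view. The patch around the red mount differed in the top view (17 grey levels, against about 2 for the others). I put this down to the parked arm or its shadow but did not confirm it.

**What went wrong on the way:** the first grasp came away empty because I lifted before the fingers had closed. The mount had not moved, and the second try held. The first tilt, 30°, ran into a wrist joint's end of range, so I used about 14° for the push.

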